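Mark a sold set on the sample stands

TASK

A customer has bought the three sample pieces; mark them as sold in the order of the receipt by pressing down the push button on the stand that holds the carved disc, then the one on the stand with the flat tablet, then the one on the stand with the bangle. Press each lightly with the fingertips, straight down until its head sits low, just above the metal collar; the buttons stay down by themselves. Leave the empty stand's button up, and do not pick up or shift the samples or the other things on the table.

Things in the scene. Friction and masses are not known exactly. Their poses are not given: they have to be found in the camera images.
- stand_disc: One of four equal wooden sample stands, fixed to the table, 136 mm long (its x) by 94 mm wide (its y); this one holds the carved disc. Origin: centre of its underside; x points from its sample dish (inside 84x84 mm, floor 12 mm high, rim 18 mm high, centred at x = -21 mm) to its push button (round, upright, at x = +44 mm); z is up. Which stand stands at which place changes.
- top_disc (a point): Centre of the top face of the push button of the stand that holds the carved disc: black round head 32 mm across and 8 mm thick, its top 52 mm above the table when up and 40 mm when fully down and let go. The round metal collar below it (41 mm across) ends 34 mm above the table, so the head stands 6 mm above the collar when fully down. The point moves with the button.
- key_disc (a joint): Travel of that button's stem: 0 up, 0.012 m fully down. It is pushed straight down against a steady drag of about 2.5 N (a little more when pushed fast), has no spring and stays where it is left; at the end of its travel it meets a hard stop. The head rides on this stem on a spring of 2 N/mm that gives up to 6 mm and comes back, so the head goes about 1.3 mm farther than the stem while it is pushed, and a push past the stop stays soft.
- stand_tablet: One of four equal wooden sample stands, fixed to the table, 136 mm long (its x) by 94 mm wide (its y); this one holds the flat tablet. Origin: centre of its underside; x points from its sample dish (inside 84x84 mm, floor 12 mm high, rim 18 mm high, centred at x = -21 mm) to its push button (round, upright, at x = +44 mm); z is up. Which stand stands at which place changes.
- top_tablet (a point): Centre of the top face of the push button of the stand that holds the flat tablet: black round head 32 mm across and 8 mm thick, its top 52 mm above the table when up and 40 mm when fully down and let go. The round metal collar below it (41 mm across) ends 34 mm above the table, so the head stands 6 mm above the collar when fully down. The point moves with the button.
- key_tablet (a joint): Travel of that button's stem: 0 up, 0.012 m fully down. It is pushed straight down against a steady drag of about 2.5 N (a little more when pushed fast), has no spring and stays where it is left; at the end of its travel it meets a hard stop. The head rides on this stem on a spring of 2 N/mm that gives up to 6 mm and comes back, so the head goes about 1.3 mm farther than the stem while it is pushed, and a push past the stop stays soft.
- stand_bangle: One of four equal wooden sample stands, fixed to the table, 136 mm long (its x) by 94 mm wide (its y); this one holds the bangle. Origin: centre of its underside; x points from its sample dish (inside 84x84 mm, floor 12 mm high, rim 18 mm high, centred at x = -21 mm) to its push button (round, upright, at x = +44 mm); z is up. Which stand stands at which place changes.
- top_bangle (a point): Centre of the top face of the push button of the stand that holds the bangle: black round head 32 mm across and 8 mm thick, its top 52 mm above the table when up and 40 mm when fully down and let go. The round metal collar below it (41 mm across) ends 34 mm above the table, so the head stands 6 mm above the collar when fully down. The point moves with the button.
- key_bangle (a joint): Travel of that button's stem: 0 up, 0.012 m fully down. It is pushed straight down against a steady drag of about 2.5 N (a little more when pushed fast), has no spring and stays where it is left; at the end of its travel it meets a hard stop. The head rides on this stem on a spring of 2 N/mm that gives up to 6 mm and comes back, so the head goes about 1.3 mm farther than the stem while it is pushed, and a push past the stop stays soft.
- stand_empty: One of four equal wooden sample stands, fixed to the table, 136 mm long (its x) by 94 mm wide (its y); this one holds nothing (the empty stand). Origin: centre of its underside; x points from its sample dish (inside 84x84 mm, floor 12 mm high, rim 18 mm high, centred at x = -21 mm) to its push button (round, upright, at x = +44 mm); z is up. Which stand stands at which place changes.
- top_empty (a point): Centre of the top face of the push button of the stand that holds nothing (the empty stand): black round head 32 mm across and 8 mm thick, its top 52 mm above the table when up and 40 mm when fully down and let go. The round metal collar below it (41 mm across) ends 34 mm above the table, so the head stands 6 mm above the collar when fully down. The point moves with the button.
- key_empty (a joint): Travel of that button's stem: 0 up, 0.012 m fully down. It is pushed straight down against a steady drag of about 2.5 N (a little more when pushed fast), has no spring and stays where it is left; at the end of its travel it meets a hard stop. The head rides on this stem on a spring of 2 N/mm that gives up to 6 mm and comes back, so the head goes about 1.3 mm farther than the stem while it is pushed, and a push past the stop stays soft.
- disc: Carved jade disc with a scalloped, flower-like rim, 52 mm across, 12 mm thick, lying loose in the dish of its stand. Origin: centre of its underside.
- tablet: Smooth flat jade tablet of rounded oblong outline, 55x45 mm, 6 mm thick, lying loose in the dish of its stand. Origin: centre of its underside.
- bangle: Jade bangle, an open ring 74 mm across, 9 mm high, lying loose in the dish of its stand. Origin: centre of its underside.
- loupe: Bystander: small folding loupe, 24x36x16 mm, lies on the table in front of and among the stands. Origin: centre of its underside.
- stamp: Bystander: round stamp standing upright, 27 mm across, 63 mm tall, behind the stands. Origin: centre of its underside.
- torch: Bystander: black pocket torch lying down, 106 mm long, 28 mm thick, behind the stands. Origin: centre of its underside.
- tape_roll: Bystander: roll of tape lying flat, 99 mm across, 18 mm high, behind the stands at the left. Origin: centre of its underside.

How it is judged:
By the outcome, as a careful person would: the job done as asked, in the order asked, and still so for the second after the job is handed in, with the robot touching nothing.
It also fails if it takes over 51 s, if anything falls off the work surface, if the arm or the gripper's body presses on something with over 40 N, if the wrist force passes 120 N, or if a joint passes its speed limit or range.

ROBOT

A 7-joint arm with a two-finger parallel gripper is mounted at the origin on a cart in front of the work surface, level with it; the furniture and walls round the work are solid. World frame = base frame: x ahead of the robot, y to its left, z up, the work surface at z = 0. Lengths are in mm, angles in rad, forces in N, time in s.
With the tool pointing down it reaches from about 375 to 925 mm from the base axis. Payload 3.1 kg.
Tool frame: the origin (TCP) lies between the finger pads; the fingertips stand 17 mm ahead of it and the grasp point (between the pads) lies 2 mm behind it; z points along the fingers, y is the line along which they close (so a half turn about z gives the same grasp; the last joint's range is limited). The gripper opens to 85 mm and grips with 20 to 120 N. Pads are 22 mm wide; open, the fingers measure 114 mm over their backs; the gripper's body (76 mm by 85 mm) begins 54 mm behind the grasp point. The pads swing forward as they close: fully open they stand 13 mm farther back than shut.
Start: joints at [-1.267, 0.383, 0.044, 1.598, -0.018, 1.161, -0.05], TCP at [254.178, 598.245, 248.269] pointing down, gripper open.
Joint ranges: [-2.61, 2.61], [-0.41, 2.15], [-1.48, 1.57], [0, 2.5], [-1.57, 4.71], [0.05, 1.97], [-2.85, 2.85]. Speed limits (rad/s): [2.79, 2.79, 3.14, 3.14, 3.14, 3.14, 3.14].

INTERFACE

Orientations are given as a unit quaternion [x, y, z, w].
In Python, from station import r gives the robot as it stands.
- The arm moves only by the tool drive_tool, never from a script. Its argument "rows" is a list of rows, each an object of numbers: "dx", "dy", "dz": the shift along the tool's x, y, z in mm; "rx", "ry", "rz": the turn, a rotation vector about the tool's x, y, z in degrees. A call has 1 to 5 rows; each row shifts and turns the commanded pose from where the row before left it, along the tool's axes as they then stand; what a row does not reach is not made up. A row lasts 1/10 s, in which the tool goes at most 50 mm and 8.59 degrees, less where a joint would pass 70% of its speed; a pose out of reach is approached as far as the arm can. A call is refused whole if a number of a shift passes 50 or a number of a turn 8.59, either way. A call with a gripper value outside its range is refused whole. "gripper" is the closure in counts, from 0 (fully open) to 255 (shut), set as the call begins (left out, the last holds). The fingers move at their own pace and stop on an object; "newtons" is the grip in N (left out, the last holds). Time passes only in rows, so rows that do not move let the fingers close. It gives the time, the measured TCP pose, the force, the opening and the grip force at its end, in the units of the state.
- r.observe(): the state, without advancing time (a new reading comes with each control period).
- r.capture(name): name is "side" or "top"; returns a dict with "color" (420x560x3 uint8, red, green, blue), "range_z" (420x560 float32, mm along the optical axis (not along the pixel's ray), 0 where there is no reading), "mtx" (3x3 intrinsics, pixels), "extrinsics" (4x4, takes a point from camera to world coordinates). Camera axes: x right, y down, z forward; pixel columns grow to the right and rows downward; lengths in mm; the calibration is good to about 2 mm. A picture is of the moment at which its call begins.
- r.job_done(): hands the job in; it is judged then, once.
The state is a dict: "clock": time; "joint_pos": joint angles; "joint_velocities": joint speeds; "joint_efforts": joint torques, N m; "tool_pos": TCP position; "orientation": TCP orientation; "contact_force": force on the tool from outside, world axes, zero at the start; "ft_torque": the same for the moment, N m; "width": finger opening in mm; "grasp_force": force on a finger pad.
Only numpy, scipy, OpenCV 4.12 (cv2) and the standard library are available. Lean on these libraries where they do the work, as an engineer would, in place of code of your own. Each camera call takes 0.05 s, during which the arm holds its last target. There are 200 camera calls.

## Working session

There is one attempt and no reset: what is moved stays moved. The work goes in short steps, Python scripts to look and compute and a tool call to move; the robot and the scene stay as the last step left them, time stands still between calls to the robot, and variables do not carry over. Pictures are saved under pics/ and viewed, at most 10 in all, crops included, and the job is handed in when it is done.

Besides the shell and the picture viewer there is one more tool, called after "Emit:" by a JSON object that holds its "op" and its "data". drive_tool: Moves the arm, as the interface text tells. Its arguments: {"type":"object","properties":{"rows":{"type":"array","items":{"type":"object","properties":{"dx":{"type":"number"},"dy":{"type":"number"},"dz":{"type":"number"},"rx":{"type":"number"},"ry":{"type":"number"},"rz":{"type":"number"}}}},"gripper":{"type":"number"},"newtons":{"type":"number"}},"required":["rows"]}

```bash
mkdir -p pics; python3 - <<'E'
from station import r
import cv2,numpy as np
s=r.observe();print(s)
for n in("top","side"):
    c=r.capture(n);cv2.imwrite(f"pics/{n}0.png",c["color"][:,:,::-1]);np.savez(f"{n}0.npz",**c);print(n,c["mtx"],c["extrinsics"])
E
```

```text
{'clock': 0.0, 'joint_pos': array([-1.26681871,  0.38382364,  0.04384311,  1.59962273, -0.01791261,
        1.16117478, -0.04990259]), 'joint_velocities': array([-0.00059018, -0.0009905 , -0.00221227,  0.00159632,  0.00028449,
       -0.00043743,  0.00020798]), 'joint_efforts': array([-4.85611781e-04, -4.33454061e+01,  1.02429092e+00, -2.49510205e+01,
        1.05427971e-02,  1.11383374e-02, -1.90346128e-05]), 'tool_pos': array([253.83473654, 597.39496293, 246.87198236]), 'orientation': array([ 1.99509378e-01,  9.79895031e-01, -1.30306760e-03, -1.97391427e-04]), 'contact_force': array([ 0.13518129,  0.37330067, -0.19425245]), 'ft_torque': array([0.03480192, 0.04768121, 0.01182959]), 'grasp_force': 0.0, 'width': 85.27927877668989}
top [[426.85722189   0.         277.14760311]
 [  0.         426.85722189 203.24184781]
 [  0.           0.           1.        ]] [[ 6.44860568e-03 -9.91799503e-01  1.27640753e-01  4.65397213e+02]
 [-9.99425276e-01 -1.06403266e-02 -3.21854190e-02  1.27433462e+02]
 [ 3.32796219e-02 -1.27359844e-01 -9.91298107e-01  9.82426580e+02]
 [ 0.00000000e+00  0.00000000e+00  0.00000000e+00  1.00000000e+00]]
side [[505.32940669   0.         281.47393044]
 [  0.         505.32940669 207.8027398 ]
 [  0.           0.           1.        ]] [[ 9.23373204e-01 -1.94533359e-01  3.30966311e-01  2.33418316e+02]
 [-3.83889563e-01 -4.60522824e-01  8.00342134e-01 -7.39905849e+02]
 [-3.27570290e-03 -8.66068993e-01 -4.99913762e-01  5.98249322e+02]
 [ 0.00000000e+00  0.00000000e+00  0.00000000e+00  1.00000000e+00]]
```

View pics/top0.png

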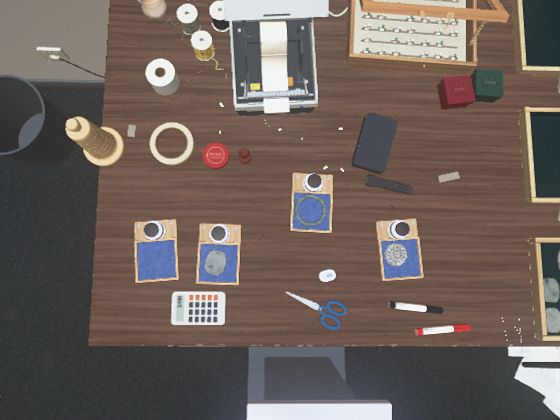

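View pics/side0.png

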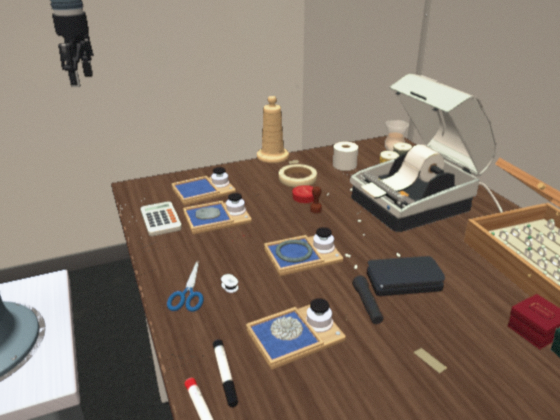

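The top view shows four buttons: empty (153,230), tablet (219,233), bangle (313,182) and disc (401,229). All stand with the button away from the robot. The side view agrees.

```bash
cat > m.py <<'E'
import numpy as np
from scipy.spatial.transform import Rotation as R
def cloud(c):
    K=c["mtx"];z=c["range_z"].astype(float);v,u=np.mgrid[:z.shape[0],:z.shape[1]]
    p=np.stack([(u-K[0,2])/K[0,0]*z,(v-K[1,2])/K[1,1]*z,z],-1)
    T=c["extrinsics"];w=p@T[:3,:3].T+T[:3,3];w[z==0]=np.nan;return w
def heads(c,guess,lo=36,hi=60,rad=24):
    w=cloud(c);dark=c["color"].max(-1)<75;o={}
    for k,g in guess.items():
        m=dark&(np.hypot(w[...,0]-g[0],w[...,1]-g[1])<rad)&(w[...,2]>lo)&(w[...,2]<hi)
        q=w[m]
        if len(q): 
            top=q[q[:,2]>np.median(q[:,2])-4]
            o[k]=(np.round(np.r_[(top.min(0)+top.max(0))[:2]/2,np.median(top[:,2])],1),np.round(top.mean(0),1),len(top))
    return o
E
python3 - <<'E'
from m import *
px=dict(empty=(153,230),tablet=(219,233),bangle=(313,182),disc=(401,229))
c=dict(np.load("top0.npz"));w=cloud(c)
g={k:w[v,u] for k,(u,v) in px.items()};print(g)
h=heads(c,g);print(h)
print(heads(dict(np.load("side0.npz")),{k:a[0] for k,a in h.items()}))
print(R.from_quat([.1995,.9799,-.0013,-.0002]).as_matrix().round(3))
E
```

```text
{'empty': array([524.03785121, 365.17734075,  52.03750631]), 'tablet': array([518.80229303, 223.10109518,  51.20245287]), 'bangle': array([633.60824424,  17.90706524,  51.8578091 ]), 'disc': array([ 530.90210997, -176.10883718,   52.15019438])}
{'empty': (array([536.8, 374.9,  53.3]), array([537.5, 373.9,  53.6]), 3), 'bangle': (array([643.5,  15.6,  51.4]), array([642.9,  22.8,  51.5]), 8), 'disc': (array([ 535.4, -179.2,   50.7]), array([ 536.5, -178.5,   51. ]), 17)}
{'empty': (array([526.2, 369.7,  54.1]), array([526. , 368.4,  53.8]), 47), 'bangle': (array([635.3,  14.9,  52.8]), array([635.5,  13.7,  52.7]), 122), 'disc': (array([ 530.5, -179.7,   53.2]), array([ 530.2, -180.7,   53. ]), 210)}
[[-0.92   0.391 -0.001]
 [ 0.391  0.92  -0.002]
 [-0.    -0.003 -1.   ]]
```

```bash
python3 - <<'E'
from m import *
g=dict(empty=(526,369),tablet=(519,223),bangle=(635,15),disc=(531,-179))
for n in("top","side"):
    w=cloud(dict(np.load(n+"0.npz")))
    for k,a in g.items():
        q=w[(np.hypot(w[...,0]-a[0],w[...,1]-a[1])<28)&(w[...,2]>47)&(w[...,2]<60)]
        print(n,k,len(q),q.mean(0).round(1),((q.min(0)+q.max(0))/2).round(1),np.ptp(q,0).round(0))
E
```

```text
top empty 173 [524.8 369.3  52. ] [524.2 369.7  51.8] [30. 30. 10.]
top tablet 166 [518.8 224.9  51.3] [518.9 225.1  51.3] [30. 31.  8.]
top bangle 156 [636.7  14.7  51.6] [636.9  14.3  51.8] [30. 29. 10.]
top disc 163 [ 531.5 -179.3   51.9] [ 531.2 -180.    52.4] [31. 32. 10.]
side empty 79 [523.4 367.1  52.9] [524.5 369.6  52. ] [31. 35.  9.]
side tablet 103 [517.3 223.   52.3] [518.1 225.4  51.1] [32. 33.  8.]
side bangle 142 [635.3  13.3  52.2] [636.3  14.9  51.4] [31. 31.  8.]
side disc 239 [ 530.1 -180.8   52.6] [ 531.3 -179.    51.5] [32. 32.  9.]
```

Emit:
{"op": "drive_tool", "data": {"rows": [{"dz": 0},{"dz": 0},{"dz": 0}], "gripper": 255, "newtons": 20}}

```text
schema error: expected keys dx, dy, dz, rx, ry, rz
```

Emit:
{"op": "drive_tool", "data": {"rows": [{"dx": -15,"dy": -16,"dz": 0,"rx": 0,"ry": 0,"rz": 0},{"dx": -33,"dy": -36,"dz": 0,"rx": 0,"ry": 0,"rz": 0},{"dx": -33,"dy": -36,"dz": 0,"rx": 0,"ry": 0,"rz": 0},{"dx": -33,"dy": -36,"dz": 0,"rx": 0,"ry": 0,"rz": 0},{"dx": -33,"dy": -36,"dz": 0,"rx": 0,"ry": 0,"rz": 0}], "gripper": 255, "newtons": 20}}

```text
clock: 0.6
tool_pos: [327.1, 391.2, 247.7]
orientation: [0.199, 0.98, -0.0, -0.0]
contact_force: [0.9, 0.2, -0.3]
width: 12.4
grasp_force: 0.0
```

Emit:
{"op": "drive_tool", "data": {"rows": [{"dx": -33,"dy": -36,"dz": 0,"rx": 0,"ry": 0,"rz": 0},{"dx": -33,"dy": -36,"dz": 0,"rx": 0,"ry": 0,"rz": 0},{"dx": -33,"dy": -36,"dz": 0,"rx": 0,"ry": 0,"rz": 0},{"dx": -33,"dy": -36,"dz": 0,"rx": 0,"ry": 0,"rz": 0},{"dx": -33,"dy": -36,"dz": 0,"rx": 0,"ry": 0,"rz": 0}]}}

```text
clock: 1.1
tool_pos: [408.3, 161.2, 248.0]
orientation: [0.199, 0.98, 0.0, -0.0]
contact_force: [1.8, -0.4, -0.0]
width: 0.3
grasp_force: 0.0
```

Emit:
{"op": "drive_tool", "data": {"rows": [{"dx": -33,"dy": -36,"dz": 0,"rx": 0,"ry": 0,"rz": 0},{"dx": -33,"dy": -36,"dz": 0,"rx": 0,"ry": 0,"rz": 0},{"dx": -33,"dy": -36,"dz": 0,"rx": 0,"ry": 0,"rz": 0},{"dx": -33,"dy": -36,"dz": 20,"rx": 0,"ry": 0,"rz": 0},{"dx": -33,"dy": -36,"dz": 20,"rx": 0,"ry": 0,"rz": 0}]}}

```text
clock: 1.6
tool_pos: [488.9, -63.8, 210.6]
orientation: [0.199, 0.98, 0.001, 0.001]
contact_force: [1.2, 0.7, -0.4]
width: -0.1
grasp_force: 0.0
```

Emit:
{"op": "drive_tool", "data": {"rows": [{"dx": -28,"dy": -30,"dz": 28,"rx": 0,"ry": 0,"rz": 0},{"dx": -28,"dy": -30,"dz": 28,"rx": 0,"ry": 0,"rz": 0},{"dx": -27,"dy": -29,"dz": 28,"rx": 0,"ry": 0,"rz": 0},{"dx": 0,"dy": 0,"dz": 20,"rx": 0,"ry": 0,"rz": 0},{"dx": 0,"dy": 0,"dz": 0,"rx": 0,"ry": 0,"rz": 0}]}}

```text
clock: 2.1
tool_pos: [526.4, -177.2, 102.8]
orientation: [0.201, 0.98, -0.001, -0.004]
contact_force: [0.7, 0.6, 0.2]
width: -0.3
grasp_force: 0.0
```

```bash
python3 - <<'E'
from station import r
from m import *
import cv2
s=r.observe();print(s["tool_pos"],s["contact_force"])
c=r.capture("side");cv2.imwrite("pics/side1.png",cv2.resize(c["color"][200:400,200:420,::-1],None,fx=3,fy=3)[:600])
w=cloud(c);q=w[(np.hypot(w[...,0]-531,w[...,1]+179.5)<40)&(w[...,2]>65)&(w[...,2]<160)]
print(len(q))
for z in range(65,160,6):
    p=q[(q[:,2]>=z)&(q[:,2]<z+6)]
    if len(p):print(z,len(p),p.min(0).round(),p.max(0).round())
E
```

```text
[ 526.40235406 -177.22307539  102.82317213] [0.65283017 0.60213735 0.17017685]
322
83 10 [ 516. -185.   88.] [ 532. -178.   89.]
89 19 [ 514. -187.   89.] [ 532. -178.   95.]
95 42 [ 513. -192.   95.] [ 533. -178.  101.]
101 40 [ 514. -192.  101.] [ 533. -176.  107.]
107 44 [ 513. -192.  107.] [ 534. -177.  113.]
113 37 [ 513. -191.  113.] [ 533. -177.  118.]
119 11 [ 514. -191.  119.] [ 526. -177.  123.]
131 22 [ 504. -210.  133.] [ 524. -177.  137.]
137 31 [ 502. -213.  137.] [ 522. -182.  143.]
143 4 [ 511. -217.  144.] [ 522. -181.  145.]
149 15 [ 505. -197.  149.] [ 535. -169.  155.]
155 47 [ 501. -205.  155.] [ 535. -163.  160.]
```

View pics/side1.png

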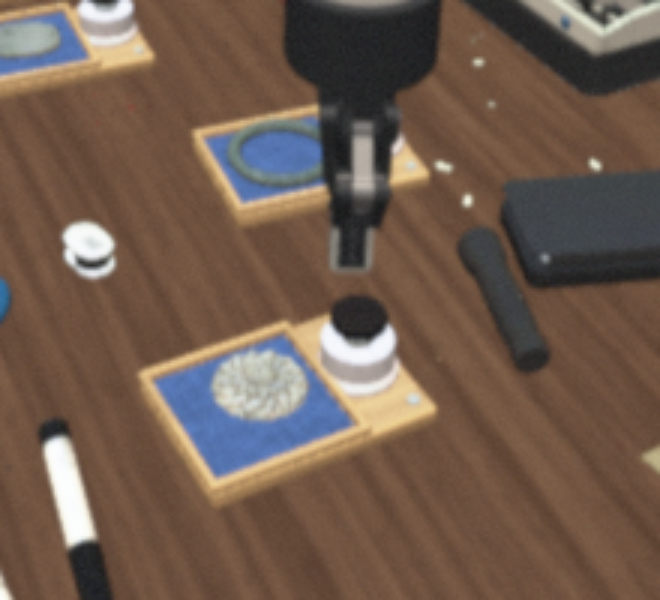

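The crop shows the closed fingertips (355,260) just above the disc stand's button head (358,315).

Emit:
{"op": "drive_tool", "data": {"rows": [{"dx": -5,"dy": 0,"dz": 10,"rx": 0,"ry": 0,"rz": 0},{"dx": 0,"dy": 0,"dz": 10,"rx": 0,"ry": 0,"rz": 0},{"dx": 0,"dy": 0,"dz": 6,"rx": 0,"ry": 0,"rz": 0},{"dx": 0,"dy": 0,"dz": 0,"rx": 0,"ry": 0,"rz": 0},{"dx": 0,"dy": 0,"dz": 0,"rx": 0,"ry": 0,"rz": 0}]}}

```text
clock: 2.65
tool_pos: [534.3, -178.0, 80.5]
orientation: [0.199, 0.98, 0.0, -0.0]
contact_force: [-0.1, 0.1, 0.4]
width: 0.2
grasp_force: 0.0
```

Emit:
{"op": "drive_tool", "data": {"rows": [{"dx": 3,"dy": 0,"dz": 5,"rx": 0,"ry": 0,"rz": 0},{"dx": 0,"dy": 0,"dz": 4,"rx": 0,"ry": 0,"rz": 0},{"dx": 0,"dy": 0,"dz": 3,"rx": 0,"ry": 0,"rz": 0},{"dx": 0,"dy": 0,"dz": 3,"rx": 0,"ry": 0,"rz": 0},{"dx": 0,"dy": 0,"dz": 3,"rx": 0,"ry": 0,"rz": 0}]}}

```text
clock: 3.15
tool_pos: [531.2, -177.0, 62.2]
orientation: [0.2, 0.98, 0.0, -0.001]
contact_force: [-1.9, 0.8, 2.8]
width: 0.3
grasp_force: 1.4
```

Emit:
{"op": "drive_tool", "data": {"rows": [{"dx": 0,"dy": 0,"dz": 2,"rx": 0,"ry": 0,"rz": 0},{"dx": 0,"dy": 0,"dz": 2,"rx": 0,"ry": 0,"rz": 0},{"dx": 0,"dy": 0,"dz": 2,"rx": 0,"ry": 0,"rz": 0},{"dx": 0,"dy": 0,"dz": 1,"rx": 0,"ry": 0,"rz": 0},{"dx": 0,"dy": 0,"dz": 0,"rx": 0,"ry": 0,"rz": 0}]}}

```text
clock: 3.65
tool_pos: [531.3, -177.1, 55.3]
orientation: [0.2, 0.98, 0.0, -0.0]
contact_force: [-3.3, 2.1, 3.3]
width: -0.2
grasp_force: 1.8
```

Force is near drag; continue until it rises at the stop.

Emit:
{"op": "drive_tool", "data": {"rows": [{"dx": 0,"dy": 0,"dz": 1,"rx": 0,"ry": 0,"rz": 0},{"dx": 0,"dy": 0,"dz": 1,"rx": 0,"ry": 0,"rz": 0},{"dx": 0,"dy": 0,"dz": 0,"rx": 0,"ry": 0,"rz": 0}]}}

```text
clock: 3.95
tool_pos: [531.4, -177.1, 53.7]
orientation: [0.2, 0.98, 0.0, -0.0]
contact_force: [-3.7, 1.6, 6.7]
width: -0.2
grasp_force: 3.4
```

Emit:
{"op": "drive_tool", "data": {"rows": [{"dx": 0,"dy": 0,"dz": -10,"rx": 0,"ry": 0,"rz": 0},{"dx": 0,"dy": 0,"dz": -25,"rx": 0,"ry": 0,"rz": 0},{"dx": 0,"dy": 0,"dz": -40,"rx": 0,"ry": 0,"rz": 0},{"dx": 0,"dy": 0,"dz": -40,"rx": 0,"ry": 0,"rz": 0},{"dx": 0,"dy": 0,"dz": 0,"rx": 0,"ry": 0,"rz": 0}]}}

```text
clock: 4.45
tool_pos: [536.8, -179.7, 174.9]
orientation: [0.2, 0.98, -0.0, 0.007]
contact_force: [1.5, -0.1, -0.1]
width: -0.0
grasp_force: 0.0
```

```bash
cat > chk.py <<'E'
from station import r
from m import *
import cv2,sys
g=dict(empty=(524.5,369.5),tablet=(518.7,225),bangle=(636.5,14.5),disc=(531.3,-179.5))
c=r.capture("side");cv2.imwrite(sys.argv[1],c["color"][:,:,::-1]);w=cloud(c)
for k,a in g.items():
    q=w[(np.hypot(w[...,0]-a[0],w[...,1]-a[1])<11)&(w[...,2]>25)&(w[...,2]<70)]
    print(k,len(q),np.median(q[:,2]).round(1) if len(q) else None)
s=r.observe();print(s["clock"],s["tool_pos"],s["contact_force"])
E
python3 chk.py pics/side2.png
```

```text
empty 54 46.9
tablet 65 51.0
bangle 0 None
disc 93 41.3
4.5 [ 534.98880545 -178.67053674  172.30105159] [-0.69178697 -0.09581251 -0.2902031 ]
```

Emit:
{"op": "drive_tool", "data": {"rows": [{"dx": 10,"dy": 21,"dz": 0,"rx": 0,"ry": 0,"rz": 0},{"dx": 19,"dy": 41,"dz": 0,"rx": 0,"ry": 0,"rz": 0},{"dx": 19,"dy": 41,"dz": 0,"rx": 0,"ry": 0,"rz": 0},{"dx": 19,"dy": 41,"dz": 0,"rx": 0,"ry": 0,"rz": 0},{"dx": 19,"dy": 41,"dz": 0,"rx": 0,"ry": 0,"rz": 0}]}}

```text
clock: 5.0
tool_pos: [524.1, 28.2, 167.4]
orientation: [0.2, 0.98, -0.0, -0.0]
contact_force: [2.1, -0.3, 1.2]
width: -0.0
grasp_force: 0.0
```

Emit:
{"op": "drive_tool", "data": {"rows": [{"dx": 19,"dy": 41,"dz": 0,"rx": 0,"ry": 0,"rz": 0},{"dx": 19,"dy": 41,"dz": 0,"rx": 0,"ry": 0,"rz": 0},{"dx": 19,"dy": 41,"dz": 10,"rx": 0,"ry": 0,"rz": 0},{"dx": 19,"dy": 41,"dz": 20,"rx": 0,"ry": 0,"rz": 0},{"dx": 8,"dy": 17,"dz": 20,"rx": 0,"ry": 0,"rz": 0}]}}

```text
clock: 5.5
tool_pos: [517.2, 233.1, 117.2]
orientation: [0.196, 0.981, 0.002, 0.0]
contact_force: [-0.2, -0.0, 0.0]
width: 0.5
grasp_force: 0.0
```

Emit:
{"op": "drive_tool", "data": {"rows": [{"dx": 0,"dy": 0,"dz": 20,"rx": 0,"ry": 0,"rz": 0},{"dx": 0,"dy": 0,"dz": 10,"rx": 0,"ry": 0,"rz": 0},{"dx": 0,"dy": 0,"dz": 0,"rx": 0,"ry": 0,"rz": 0},{"dx": 0,"dy": 0,"dz": 0,"rx": 0,"ry": 0,"rz": 0}]}}

```text
clock: 5.9
tool_pos: [518.7, 224.8, 88.4]
orientation: [0.201, 0.98, -0.0, 0.0]
contact_force: [-0.2, 0.2, -0.3]
width: -0.1
grasp_force: 0.0
```

Emit:
{"op": "drive_tool", "data": {"rows": [{"dx": 0,"dy": 0,"dz": 7,"rx": 0,"ry": 0,"rz": 0},{"dx": 0,"dy": 0,"dz": 6,"rx": 0,"ry": 0,"rz": 0},{"dx": 0,"dy": 0,"dz": 4,"rx": 0,"ry": 0,"rz": 0},{"dx": 0,"dy": 0,"dz": 3,"rx": 0,"ry": 0,"rz": 0},{"dx": 0,"dy": 0,"dz": 3,"rx": 0,"ry": 0,"rz": 0}]}}

```text
clock: 6.4
tool_pos: [518.1, 226.0, 65.3]
orientation: [0.2, 0.98, -0.0, -0.0]
contact_force: [-1.1, -0.8, 3.2]
width: -0.0
grasp_force: 1.3
```

Emit:
{"op": "drive_tool", "data": {"rows": [{"dx": 0,"dy": 0,"dz": 3,"rx": 0,"ry": 0,"rz": 0},{"dx": 0,"dy": 0,"dz": 3,"rx": 0,"ry": 0,"rz": 0},{"dx": 0,"dy": 0,"dz": 2,"rx": 0,"ry": 0,"rz": 0},{"dx": 0,"dy": 0,"dz": 2,"rx": 0,"ry": 0,"rz": 0},{"dx": 0,"dy": 0,"dz": 0,"rx": 0,"ry": 0,"rz": 0}]}}

```text
clock: 6.9
tool_pos: [518.1, 226.0, 55.3]
orientation: [0.2, 0.98, -0.0, -0.0]
contact_force: [-1.1, -0.9, 3.8]
width: -0.1
grasp_force: 1.8
```

Emit:
{"op": "drive_tool", "data": {"rows": [{"dx": 0,"dy": 0,"dz": 1,"rx": 0,"ry": 0,"rz": 0},{"dx": 0,"dy": 0,"dz": 1,"rx": 0,"ry": 0,"rz": 0},{"dx": 0,"dy": 0,"dz": 0,"rx": 0,"ry": 0,"rz": 0}]}}

```text
clock: 7.2
tool_pos: [518.2, 226.0, 53.8]
orientation: [0.2, 0.98, -0.0, -0.0]
contact_force: [-1.9, -1.5, 7.9]
width: 0.4
grasp_force: 3.3
```

Stop reached. Rise, then check before moving on.

Emit:
{"op": "drive_tool", "data": {"rows": [{"dx": 0,"dy": 0,"dz": -10,"rx": 0,"ry": 0,"rz": 0},{"dx": 0,"dy": 0,"dz": -20,"rx": 0,"ry": 0,"rz": 0},{"dx": 0,"dy": 0,"dz": -40,"rx": 0,"ry": 0,"rz": 0},{"dx": 0,"dy": 0,"dz": -35,"rx": 0,"ry": 0,"rz": 0},{"dx": 0,"dy": 0,"dz": 0,"rx": 0,"ry": 0,"rz": 0}]}}

```text
clock: 7.7
tool_pos: [522.7, 228.1, 164.3]
orientation: [0.2, 0.98, 0.004, 0.005]
contact_force: [1.1, 0.5, 1.1]
width: -0.2
grasp_force: 0.0
```

```bash
python3 chk.py pics/side3.png
```

```text
empty 58 42.0
tablet 37 42.2
bangle 82 52.4
disc 93 41.5
7.75 [520.87619334 227.53285081 161.77665401] [ 0.40472367 -0.25461962  0.2231902 ]
```

Emit:
{"op": "drive_tool", "data": {"rows": [{"dx": -16,"dy": -12,"dz": 0,"rx": 0,"ry": 0,"rz": 0},{"dx": -32,"dy": -25,"dz": 0,"rx": 0,"ry": 0,"rz": 0},{"dx": -32,"dy": -25,"dz": 0,"rx": 0,"ry": 0,"rz": 0},{"dx": -32,"dy": -25,"dz": 0,"rx": 0,"ry": 0,"rz": 0},{"dx": -32,"dy": -25,"dz": 10,"rx": 0,"ry": 0,"rz": 0}]}}

```text
clock: 8.25
tool_pos: [608.0, 65.8, 148.2]
orientation: [0.199, 0.98, 0.0, 0.001]
contact_force: [0.4, 0.3, -0.6]
width: -0.0
grasp_force: 0.0
```

Emit:
{"op": "drive_tool", "data": {"rows": [{"dx": -32,"dy": -25,"dz": 20,"rx": 0,"ry": 0,"rz": 0},{"dx": -15,"dy": -11,"dz": 20,"rx": 0,"ry": 0,"rz": 0},{"dx": 0,"dy": 0,"dz": 20,"rx": 0,"ry": 0,"rz": 0},{"dx": 0,"dy": 0,"dz": 0,"rx": 0,"ry": 0,"rz": 0},{"dx": 0,"dy": 0,"dz": 0,"rx": 0,"ry": 0,"rz": 0}]}}

```text
clock: 8.75
tool_pos: [635.0, 16.0, 87.0]
orientation: [0.199, 0.98, -0.0, -0.001]
contact_force: [0.6, 0.3, 0.2]
width: 0.1
grasp_force: 0.0
```

Emit:
{"op": "drive_tool", "data": {"rows": [{"dx": -2,"dy": 0,"dz": 6,"rx": 0,"ry": 0,"rz": 0},{"dx": 0,"dy": 0,"dz": 5,"rx": 0,"ry": 0,"rz": 0},{"dx": 0,"dy": 0,"dz": 4,"rx": 0,"ry": 0,"rz": 0},{"dx": 0,"dy": 0,"dz": 3,"rx": 0,"ry": 0,"rz": 0},{"dx": 0,"dy": 0,"dz": 3,"rx": 0,"ry": 0,"rz": 0}]}}

```text
clock: 9.25
tool_pos: [638.0, 14.8, 67.4]
orientation: [0.199, 0.98, 0.0, -0.0]
contact_force: [-0.6, 0.9, 2.4]
width: -0.2
grasp_force: 1.2
```

Emit:
{"op": "drive_tool", "data": {"rows": [{"dx": 0,"dy": 0,"dz": 3,"rx": 0,"ry": 0,"rz": 0},{"dx": 0,"dy": 0,"dz": 3,"rx": 0,"ry": 0,"rz": 0},{"dx": 0,"dy": 0,"dz": 2,"rx": 0,"ry": 0,"rz": 0},{"dx": 0,"dy": 0,"dz": 2,"rx": 0,"ry": 0,"rz": 0},{"dx": 0,"dy": 0,"dz": 0,"rx": 0,"ry": 0,"rz": 0}]}}

```text
clock: 9.75
tool_pos: [638.0, 14.8, 57.1]
orientation: [0.199, 0.98, 0.0, -0.0]
contact_force: [-0.0, 0.9, 2.1]
width: -0.1
grasp_force: 0.9
```

Emit:
{"op": "drive_tool", "data": {"rows": [{"dx": 0,"dy": 0,"dz": 1,"rx": 0,"ry": 0,"rz": 0},{"dx": 0,"dy": 0,"dz": 1,"rx": 0,"ry": 0,"rz": 0},{"dx": 0,"dy": 0,"dz": 0,"rx": 0,"ry": 0,"rz": 0}]}}

```text
clock: 10.05
tool_pos: [638.1, 14.7, 55.5]
orientation: [0.199, 0.98, 0.0, -0.0]
contact_force: [-1.9, 2.0, 3.6]
width: 0.1
grasp_force: 1.7
```

Emit:
{"op": "drive_tool", "data": {"rows": [{"dx": 0,"dy": 0,"dz": 1,"rx": 0,"ry": 0,"rz": 0},{"dx": 0,"dy": 0,"dz": 1,"rx": 0,"ry": 0,"rz": 0},{"dx": 0,"dy": 0,"dz": 0,"rx": 0,"ry": 0,"rz": 0}]}}

```text
clock: 10.35
tool_pos: [638.1, 14.7, 53.9]
orientation: [0.199, 0.98, 0.0, -0.0]
contact_force: [-2.5, 0.9, 6.9]
width: -0.3
grasp_force: 3.2
```

Emit:
{"op": "drive_tool", "data": {"rows": [{"dx": 0,"dy": 0,"dz": -10,"rx": 0,"ry": 0,"rz": 0},{"dx": 0,"dy": 0,"dz": -25,"rx": 0,"ry": 0,"rz": 0},{"dx": 0,"dy": 0,"dz": -45,"rx": 0,"ry": 0,"rz": 0},{"dx": 0,"dy": 0,"dz": -45,"rx": 0,"ry": 0,"rz": 0},{"dx": 0,"dy": 0,"dz": -45,"rx": 0,"ry": 0,"rz": 0}]}}

```text
clock: 10.85
tool_pos: [637.6, 13.3, 224.7]
orientation: [0.2, 0.98, -0.001, 0.0]
contact_force: [1.8, 0.0, -0.5]
width: -0.1
grasp_force: 0.0
```

Emit:
{"op": "drive_tool", "data": {"rows": [{"dx": 35,"dy": -15,"dz": -30,"rx": 0,"ry": 0,"rz": 0},{"dx": 40,"dy": -20,"dz": -20,"rx": 0,"ry": 0,"rz": 0},{"dx": 40,"dy": -20,"dz": 0,"rx": 0,"ry": 0,"rz": 0},{"dx": 20,"dy": -10,"dz": 0,"rx": 0,"ry": 0,"rz": 0},{"dx": 0,"dy": 0,"dz": 0,"rx": 0,"ry": 0,"rz": 0}]}}

```text
clock: 11.35
tool_pos: [485.1, 6.1, 272.9]
orientation: [0.2, 0.98, 0.001, -0.001]
contact_force: [0.2, 0.3, 0.4]
width: 0.2
grasp_force: 0.0
```

```bash
python3 chk.py pics/side4.png; python3 - <<'E'
from station import r
from m import *
import cv2
c=r.capture("top");cv2.imwrite("pics/top4.png",c["color"][:,:,::-1]);w=cloud(c)
for k,a in dict(empty=(524.5,369.5),tablet=(518.7,225),bangle=(636.5,14.5),disc=(531.3,-179.5)).items():
    q=w[(np.hypot(w[...,0]-a[0],w[...,1]-a[1])<11)&(w[...,2]>25)&(w[...,2]<70)];print(k,len(q),np.median(q[:,2]) if len(q) else None)
E
```

```text
empty 62 48.2
tablet 38 41.8
bangle 56 41.8
disc 93 41.4
11.4 [487.203428     6.65835395 273.36818062] [ 1.15870286 -0.38636333 -0.12674951]
empty 84 51.83926161352031
tablet 81 40.295383046631855
bangle 73 40.00307275863065
disc 0 None
```

View pics/side4.png

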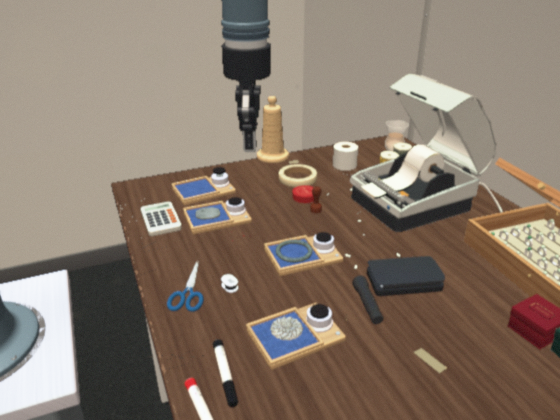

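The side view shows the three sold buttons low, at disc (320,315), bangle (323,242) and tablet (235,205). The empty stand's button is still up at (219,175), and nothing else has moved.

```bash
python3 -c "
from station import r
print(r.job_done())"
```

```text
the job is handed in; nothing more can be done
None
```

I pressed the disc, tablet and bangle buttons fully down in that order, left the empty stand's button up, moved nothing else that I could see, and handed the job in at about 11.5 s of the 51 s limit.

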